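# Set the tube mixer's gated selector to the blue programme

## Robot

A 6-joint arm with a two-finger parallel gripper is mounted at the origin on the work surface. World frame = base frame: x ahead of the robot, y to its left, z up, the work surface at z = 0. Lengths are in m, angles in rad, forces in N, time in s.
With the tool pointing down it reaches from about 0.425 to 0.925 m from the base axis. Payload 12.5 kg.
Tool frame: the origin (TCP) lies midway between the tips of the shut fingers; the grasp point (between the pads) lies 19 mm behind it (r.hold_point_z is the z of the grasp point in the tool frame, in m); z points along the fingers, y is the direction in which the jaws open and shut (so a half turn about z gives the same grasp; the last joint's range is limited). The gripper opens to 85 mm and grips with 20 to 120 N. Pads are 22 mm wide; open, the fingers measure 114 mm over their backs; the gripper's body (76 mm by 85 mm) begins 54 mm behind the grasp point. The pads swing forward as they close: fully open they stand 13 mm farther back than shut.
Start: joints at [1.127, 0.491, 1.559, -0, 1.092, -0.106], TCP at [0.207, 0.59, 0.231] pointing down, gripper open.
Joint ranges: [-3.1, 3.1], [-0.84, 2.19], [0.05, 2.79], [-1.13, 4.28], [0.06, 2.93], [-2.69, 2.69]. Speed limits (rad/s): [2.22, 2.22, 2.79, 3.14, 3.14, 3.14].

## Interface

Orientations are given as a unit quaternion [x, y, z, w].
In Python, from plant import r, get_image gives the robot as it stands. The module is installed in compiled form; this text tells all that it offers.
- The arm moves only by the shell command python3 -m pendant 'ROWS' [FORCE]. ROWS is JSON, a list of rows, each an object with "translation": the shift along the tool's x, y, z in cm, a list of three; "twist": the turn, a rotation vector about the tool's x, y, z in degrees, a list of three; "jaw": the opening in per cent of the stroke, from 0 (shut) to 100 (fully open). In form: [{"translation": [tx, ty, tz], "twist": [rx, ry, rz], "jaw": jaw}, ...]. A call has 1 to 12 rows; each row is the pose to reach, as a shift and turn from the pose commanded when the call began, along the tool's axes at that moment; what a row does not reach only later rows make up. A row lasts 1/8 s, in which the tool goes at most 62.5 mm and 10.7 degrees, less where a joint would pass 70% of its speed; a pose out of reach is approached as far as the arm can. A call with a gripper value outside its range is refused whole. The fingers move at their own pace and stop on an object; FORCE is the grip in N (left out, the last holds). Time passes only in rows, so rows that repeat a pose let the fingers close. It gives the time, the measured TCP pose, the force and the opening at its end, in the units of the state.
- r.get_obs(): the state, without advancing time (a new reading comes with each control period).
- get_image(name): name is "scene" or "top" or "wrist"; returns a dict with "color" (384x512x3 uint8, blue, green, red), "fx", "fy", "cx", "cy" (pixels), "dist_coeffs" ([k1, k2, p1, p2, k3] as OpenCV has them; the pictures are not rectified), "world_from_camera" (4x4, takes a point from camera to world coordinates); the wrist camera has in their place "hand_eye" (4x4, takes a point from camera to tool coordinates, whose origin is the TCP and whose axes are the flange's). Camera axes: x right, y down, z forward; pixel columns grow to the right and rows downward; lengths in m; the calibration is good to about 2 mm. A picture is of the moment at which its call begins: read the wrist's pose just before it. There is no depth.
- r.hand_in(): hands the job in, once; it reports no verdict.
The state is a dict: "time": time; "joints": joint angles; "dq": joint speeds; "tau": joint torques, N m; "ee_pos": TCP position; "orientation": TCP orientation; "ft_force": force on the tool from outside, world axes, zero at the start; "wrist_torque": the same for the moment, N m; "gripper_width": opening from 0.0 (shut) to 1.0 (fully open).
Only numpy, scipy, OpenCV 4.12 (cv2) and the standard library are available. Lean on these libraries where they do the work, as an engineer would, in place of code of your own. Each camera call takes 0.05 s, during which the arm holds its last target.

## Task

Set the tube mixer to the blue programme: push its orange-knobbed selector lever out of the unmarked park slot, along the cross channel and fully home into the slot marked by the blue tag, going into no other colour's slot on the way. Only push the knob or stem gently with the shut fingertips or the outside of the fingers, never grip the lever, and leave the tubes and everything else on the bench where they are. Finish with the hand clear of the mixer.

Things in the scene. Friction and masses are not known exactly. Their poses are not given: they have to be found in the camera images.
- mixer: white bench tube mixer, fixed. Origin on the table under the centre of its gate; x axis away from its display side, y to the left seen from the display, z up. Control box 180 x 180 mm centred on the origin, topped by a 110 x 110 mm metal gate plate 5 mm thick, upper face 102 mm above the table. The plate's solid walls stop the lever
- gate_centre (a point): centre of the gate, at plate top; mixer axes. Cuts 14 mm wide: cross channel along y, y = -29 to 29 mm; four corner slots along x at y = 22 and y = -22, from the channel to x = 25.5 and to x = -25.5; one unmarked park slot at y = 0, from the channel to x = -25.5 (display side), with no slot opposite it
- tube_deck (a point): top of the mixer's tube deck, 155 mm from the mixer's origin along its x axis. The deck is 130 (x) x 220 (y) mm, 35 mm above the table; on it stands a fixed black rack, 100 x 190 mm, 30 mm tall; tube caps reach 127 mm above the table
- lever: programme lever: orange ball knob, 34 mm diameter, on a steel stem of 10 mm diameter. Origin at the ball's centre, about 165 mm above the table when upright, 156 mm in a corner slot. The ball moves about 1.8 times as far as the stem does at the gate. Friction keeps it where it is left; about 2 to 3 N at the ball moves it; no spring. Starts in the park slot
- lever_pivot (a point): point about which the lever tilts both ways: inside the mixer, 20 mm above the table, 145 mm from the ball's centre. The gate walls stop the lever hard: end a push there at 5 to 10 N
- lever_neck (a point): point on the lever stem's centre line 65.5 mm below the ball centre, about level with the gate plate. In mixer axes it is at about x = +20 or -20 mm, y = +22 or -22 mm when fully in a corner slot, x = 0 in the cross channel, x = -20 mm fully in park
- lever_along (a joint): tilt of the lever along the mixer's x axis, rad: 0 in the cross channel, about +0.25 fully in a slot on the +x side, about -0.25 fully in a slot on the -x (display) side; starts between -0.25 and -0.17
- lever_across (a joint): tilt of the lever along the mixer's y axis, rad: 0 in line with the park slot, about +0.27 in line with the two slots at +y, about -0.27 at -y
- tag_blue: coloured blue tag, a flat plate 20 x 34 x 3 mm glued on the gate plate just beyond the end of one of the four corner slots; origin at the centre of its underside, its axes parallel to the mixer's. It marks the slot that it closes off; the four tags are on different corners each time. This one marks the wanted slot
- tag_red: coloured red tag, a flat plate 20 x 34 x 3 mm glued on the gate plate just beyond the end of one of the four corner slots; origin at the centre of its underside, its axes parallel to the mixer's. It marks the slot that it closes off; the four tags are on different corners each time
- tag_yellow: coloured yellow tag, a flat plate 20 x 34 x 3 mm glued on the gate plate just beyond the end of one of the four corner slots; origin at the centre of its underside, its axes parallel to the mixer's. It marks the slot that it closes off; the four tags are on different corners each time
- tag_green: coloured green tag, a flat plate 20 x 34 x 3 mm glued on the gate plate just beyond the end of one of the four corner slots; origin at the centre of its underside, its axes parallel to the mixer's. It marks the slot that it closes off; the four tags are on different corners each time
- tube_0: sample tube with orange cap, 13 mm diameter (cap 17 mm), 92 mm tall, standing loose in the mixer's tube rack; origin at its foot. To be left alone
- tube_1: sample tube with red cap, 13 mm diameter (cap 17 mm), 92 mm tall, standing loose in the mixer's tube rack; origin at its foot. To be left alone
- tube_2: sample tube with blue cap, 13 mm diameter (cap 17 mm), 92 mm tall, standing loose in the mixer's tube rack; origin at its foot. To be left alone
- tube_3: sample tube with yellow cap, 13 mm diameter (cap 17 mm), 92 mm tall, standing loose in the mixer's tube rack; origin at its foot. To be left alone
- jar: small specimen jar with yellow lid, 52 mm diameter, 62 mm tall, loose on the table beside the mixer (its -y side); origin under its centre. To be left alone
- timer: white lab timer, 50 x 60 x 22 mm, loose on the table beside the mixer (its +y side); origin under its centre. To be left alone
- rack_left: black tube rack full of capped tubes, 106 x 154 mm, 90 mm tall with the tubes, loose on the table at the left; origin under its centre. To be left alone
- rack_right: black tube rack with some capped tubes, 106 x 130 mm, 90 mm tall with the tubes, loose on the table at the right; origin under its centre. To be left alone

How it is judged:
On the way, in this order (a step that is already met when the one before it is completed fails the run):
1. the lever is out of the park slot, in the cross channel (value of joint lever_along between -0.07 and 0.07 rad), for 0.05 s.
2. the lever is home in the slot with the blue tag (horizontal distance between lever_neck and tag_blue below 0.0235 m), for 0.2 s.
At the end, for the whole second after the job is handed in: The lever stands at rest in the blue-tagged slot, its stem (lever_neck) within 23.5 mm, seen from above, of the blue tag's centre (18 to 20 mm when fully home); no bystander is more than 20 mm from where it stood (horizontal distance between lever_neck and tag_blue below 0.0235 m and linear speed of lever below 0.01 m/s and distance of each of tube_0, tube_1, tube_2, tube_3, jar, timer, rack_left, rack_right from where it was at the start of the episode below 0.02 m); the robot touches nothing.
It fails at once if the lever goes more than two thirds into a slot of another colour (horizontal distance between lever_neck and tag_red below 0.0265 m or horizontal distance between lever_neck and tag_yellow below 0.0265 m or horizontal distance between lever_neck and tag_green below 0.0265 m).
It fails at once if the lever is gripped, or pushed with more than 35 N (contact force between the fingers and lever above 35 N).
It fails at once if a tube is lifted out of its rack, or a tube, jar, timer or rack is lifted or moved by more than 20 mm (distance of any of tube_0, tube_1, tube_2, tube_3, jar, timer, rack_left, rack_right from where it was at the start of the episode above 0.02 m).
It also fails if it takes over 48 s, if anything falls off the work surface, if the arm or the gripper's body presses on something with over 40 N, if the wrist force passes 120 N, or if a joint passes its speed limit or range.

## Working session

There is one attempt and no reset: what is moved stays moved. The work goes in short steps, Python scripts to look and compute and a shell command to move; the robot and the scene stay as the last step left them, time stands still between calls to the robot, and variables do not carry over. Pictures are saved under pics/ and viewed, and the job is handed in when it is done.

```bash
mkdir -p pics; python3 - <<'E'
from plant import r,get_image
import cv2,numpy as np
np.set_printoptions(precision=4,suppress=True)
o=r.get_obs();print(o)
for n in("scene","top"):
    d=get_image(n);cv2.imwrite(f"pics/{n}0.png",d["color"]);print(n,d["fx"],d["fy"],d["cx"],d["cy"],d["dist_coeffs"]);print(np.array(d["world_from_camera"]))
E
```

```text
{'time': 0.0, 'joints': array([ 1.1274,  0.4916,  1.5595, -0.    ,  1.0917, -0.1056]), 'dq': array([ 0.003 ,  0.0004, -0.0018,  0.0001,  0.001 , -0.0002]), 'tau': array([  0.0007, -61.8483, -26.1571,  -0.0001,   0.0043,  -0.0001]), 'ee_pos': array([0.207 , 0.5895, 0.2307]), 'orientation': array([ 0.1681,  0.9858, -0.0006, -0.0002]), 'ft_force': array([ 0.2264,  0.1898, -0.1745]), 'wrist_torque': array([ 0.0255,  0.0123, -0.0055]), 'gripper_width': 0.9999607614821635}
scene 437.6107306940847 437.6107306940847 261.24223235818675 187.3234240460533 [-0.0132  0.      0.      0.      0.    ]
[[ 0.7818  0.3961 -0.4815  1.2153]
 [ 0.6234 -0.5044  0.5974 -0.7508]
 [-0.0062 -0.7673 -0.6413  0.9048]
 [ 0.      0.      0.      1.    ]]
top 375.9712070756026 375.9712070756026 256.0723459651757 195.15125403346386 [-0.0955  0.      0.      0.      0.    ]
[[ 0.029  -0.9971  0.07    0.5107]
 [-0.9996 -0.0286  0.0067  0.0137]
 [-0.0046 -0.0701 -0.9975  1.2793]
 [ 0.      0.      0.      1.    ]]
```

View pics/scene0.png

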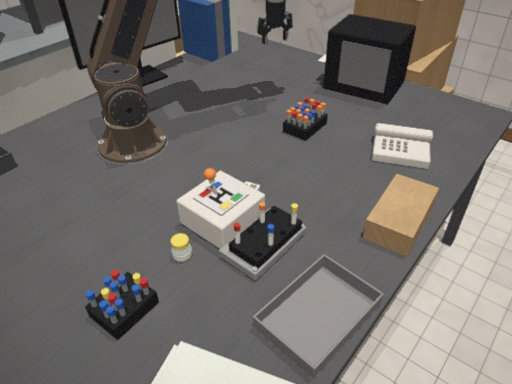

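View pics/top0.png

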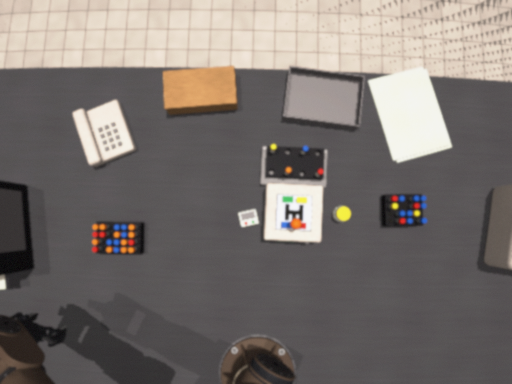

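```bash
python3 - <<'E'
import cv2
a=cv2.imread("pics/top0.png")[170:255,245:345];cv2.imwrite("pics/topc.png",cv2.resize(a,None,fx=7,fy=7,interpolation=cv2.INTER_CUBIC))
a=cv2.imread("pics/scene0.png")[155:255,165:285];cv2.imwrite("pics/scenec.png",cv2.resize(a,None,fx=6,fy=6,interpolation=cv2.INTER_CUBIC))
E
```

```text
(no output)
```

View pics/topc.png

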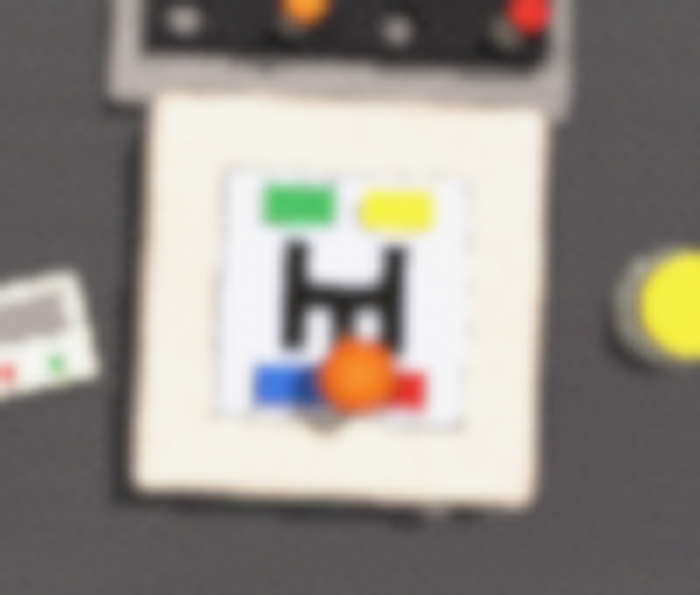

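View pics/scenec.png

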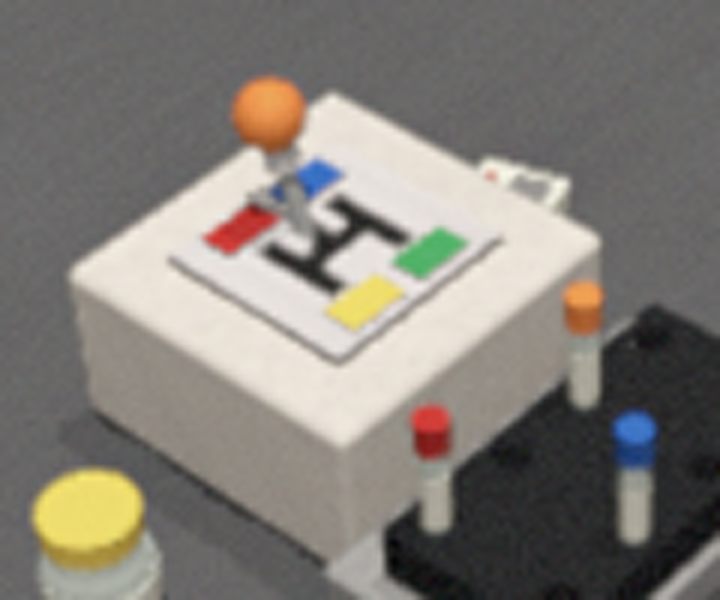

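```bash
cat > h.py <<'E'
from plant import r,get_image
import cv2,numpy as np
np.set_printoptions(precision=4,suppress=True)
def ray(d,uv,T=None):
    K=np.array([[d["fx"],0,d["cx"]],[0,d["fy"],d["cy"]],[0,0,1]])
    p=cv2.undistortPoints(np.array(uv,float).reshape(-1,1,2),K,np.array(d["dist_coeffs"],float)).reshape(-1,2)
    T=np.array(d["world_from_camera"]) if T is None else T
    v=np.c_[p,np.ones(len(p))]@T[:3,:3].T
    return T[:3,3],v
def atz(d,uv,z,T=None):
    c,v=ray(d,uv,T); return c+v*((z-c[2])/v[:,2])[:,None]
def tri(rays):
    A=np.zeros((3,3));b=np.zeros(3)
    for c,v in rays:
        v=v/np.linalg.norm(v);P=np.eye(3)-np.outer(v,v);A+=P;b+=P@c
    return np.linalg.solve(A,b)
def fit(m,w):
    m=np.array(m);w=np.array(w)[:,:2];mc=m.mean(0);wc=w.mean(0)
    a=m-mc;b=w-wc
    th=np.arctan2((a[:,0]*b[:,1]-a[:,1]*b[:,0]).sum(),(a*b).sum())
    R=np.array([[np.cos(th),-np.sin(th)],[np.sin(th),np.cos(th)]])
    t=wc-R@mc; print("fit origin",t,"th deg",np.degrees(th),"res mm",np.abs((m@R.T+t-w)*1e3).max(), "scale",(b@R*a).sum()/(a*a).sum()); return t,th
E
python3 - <<'E'
from h import *
d=get_image("top");s=get_image("scene")
f=lambda l,k,o:np.array(l)/k+o
pc=f([(228,170),(470,185),(462,430),(215,415)],7,[244.57,169.57])
sc=f([(338,360),(502,240),(170,260)],6,[164.6,154.6])
W=atz(d,pc,.102);fit([(.055,.055),(.055,-.055),(-.055,-.055),(-.055,.055)],W)
W=atz(s,sc,.102);fit([(.055,-.055),(.055,.055),(-.055,-.055)],W)
tg=atz(d,f([(299,205),(397,211),(289,386),(391,391)],7,[244.57,169.57]),.105);print(tg)
fit([(.039,.022),(.039,-.022),(-.039,.022),(-.039,-.022)],tg)
st=atz(s,f([(430,254),(366,304),(240,230)],6,[164.6,154.6]),.105);print(st)
fit([(.039,.022),(.039,-.022),(-.039,-.022)],st)
b1=ray(d,f([(357,375)],7,[244.57,169.57]));b2=ray(s,f([(269,115)],6,[164.6,154.6]))
print(tri([(b1[0],b1[1][0]),(b2[0],b2[1][0])]))
jar=atz(d,[(343,214)],.062);tm=atz(d,[(248.5,218)],.02);print(jar,tm)
E
```

```text
fit origin [ 0.5426 -0.0978] th deg -1.5221404255477293 res mm 0.906491969589418 scale 0.9975774269281492
fit origin [ 0.5469 -0.1027] th deg -1.6452962761237249 res mm 1.5844569500703676 scale 0.9842960287062837
[[ 0.5843 -0.0765  0.105 ]
 [ 0.5828 -0.1204  0.105 ]
 [ 0.5034 -0.074   0.105 ]
 [ 0.5025 -0.1195  0.105 ]]
fit origin [ 0.5433 -0.0976] th deg -1.3035574928967677 res mm 1.5296863264276928 scale 1.0296044570154603
[[ 0.5862 -0.0811  0.105 ]
 [ 0.586  -0.125   0.105 ]
 [ 0.5049 -0.1233  0.105 ]]
fit origin [ 0.5462 -0.1021] th deg -1.5112577578298425 res mm 1.7573863942682566 scale 1.026068149694715
[ 0.5085 -0.0993  0.1604]
[[ 0.5429 -0.2623  0.062 ]] [[0.5217 0.0452 0.02  ]]
```

```bash
python3 -m pendant '[{"translation":[-8,-6,0],"twist":[0,0,-4],"jaw":0},{"translation":[-12,-8.5,0],"twist":[0,0,-7],"jaw":0},{"translation":[-16,-11.3,0],"twist":[0,0,-9],"jaw":0},{"translation":[-20,-14.1,0],"twist":[0,0,-11],"jaw":0},{"translation":[-24,-17,0],"twist":[0,0,-13],"jaw":0},{"translation":[-29,-20.4,0],"twist":[0,0,-15],"jaw":0},{"translation":[-34.2,-24,0],"twist":[0,0,-17.8],"jaw":0},{"translation":[-34.2,-24,0],"twist":[0,0,-17.8],"jaw":0}]'
python3 - <<'E'
from h import *
o=r.get_obs();print(o["ee_pos"],o["joints"],o["ft_force"],o["gripper_width"])
from scipy.spatial.transform import Rotation as R
print(R.from_quat(o["orientation"]).as_matrix())
E
```

```text
time: 1.2
ee_pos: [0.4522, 0.247, 0.2312]
orientation: [0.016, 1.0, -0.0, 0.0]
ft_force: [-0.1, -0.3, -0.6]
gripper_width: -0.0
[0.4522 0.247  0.2312] [ 0.3717  0.3358  1.8246 -0.0003  0.9811 -1.1673] [-0.1084 -0.3102 -0.592 ] -0.00021124950388657165
[[-0.9995  0.0316  0.0002]
 [ 0.0316  0.9995 -0.0002]
 [-0.0002 -0.0002 -1.    ]]
```

```bash
python3 -m pendant '[{"translation":[-0.2,-6,0],"twist":[0,0,0],"jaw":0},{"translation":[-0.4,-12,0],"twist":[0,0,0],"jaw":0},{"translation":[-0.5,-18,0],"twist":[0,0,0],"jaw":0},{"translation":[-0.6,-24,0],"twist":[0,0,0],"jaw":0},{"translation":[-0.8,-30,0],"twist":[0,0,0],"jaw":0},{"translation":[-0.9,-34.7,0],"twist":[0,0,0],"jaw":0},{"translation":[-0.9,-34.7,0],"twist":[0,0,0],"jaw":0},{"translation":[-0.9,-34.7,0],"twist":[0,0,0],"jaw":0}]'
python3 - <<'E'
from h import *
o=r.get_obs();print(o["ee_pos"],o["joints"],o["ft_force"])
d=get_image("wrist");print(np.array(d["hand_eye"]));cv2.imwrite("pics/w1.png",d["color"])
d=get_image("scene");a=d["color"][95:255,125:305];cv2.imwrite("pics/s1.png",cv2.resize(a,None,fx=4,fy=3.7,interpolation=cv2.INTER_CUBIC))
E
```

```text
time: 2.2
ee_pos: [0.4497, -0.0963, 0.2312]
orientation: [0.014, 1.0, 0.0, -0.0]
ft_force: [-0.3, -0.1, -0.6]
gripper_width: 0.001
[ 0.4497 -0.0963  0.2312] [-0.355   0.2573  1.9462  0.0004  0.9385 -1.8988] [-0.2675 -0.0505 -0.648 ]
[[ 0.0006 -0.961  -0.2767  0.0706]
 [ 1.      0.0004  0.0006 -0.0001]
 [-0.0004 -0.2767  0.961  -0.1442]
 [ 0.      0.      0.      1.    ]]
```

View pics/w1.png

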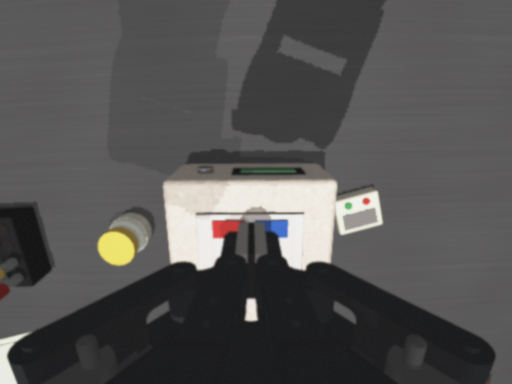

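View pics/s1.png

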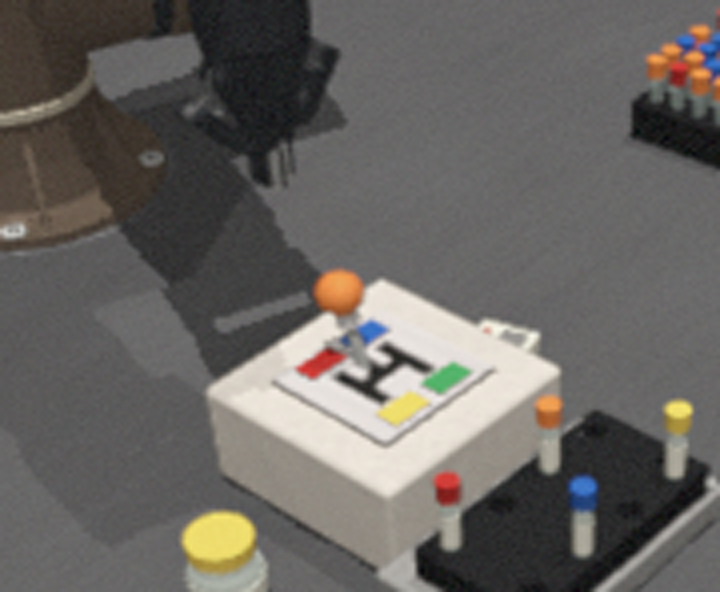

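```bash
python3 -m pendant '[{"translation":[0,-0.2,4.2],"twist":[0,0,0],"jaw":0},{"translation":[0,-0.3,8.3],"twist":[0,0,0],"jaw":0},{"translation":[-0.8,-0.3,8.3],"twist":[0,0,0],"jaw":0},{"translation":[-1.6,-0.3,8.3],"twist":[0,0,0],"jaw":0},{"translation":[-2.2,-0.3,8.3],"twist":[0,0,0],"jaw":0},{"translation":[-2.6,-0.3,8.3],"twist":[0,0,0],"jaw":0},{"translation":[-3.0,-0.3,8.3],"twist":[0,0,0],"jaw":0},{"translation":[-3.4,-0.3,8.3],"twist":[0,0,0],"jaw":0}]'
python3 -m pendant '[{"translation":[-0.5,0,0],"twist":[0,0,0],"jaw":0},{"translation":[-1,0,0],"twist":[0,0,0],"jaw":0}]'
python3 - <<'E'
from h import *
d=get_image("scene");a=d["color"][95:255,125:305];cv2.imwrite("pics/s2.png",cv2.resize(a,None,fx=4,fy=3.7,interpolation=cv2.INTER_CUBIC))
E
```

```text
time: 3.3
ee_pos: [0.4835, -0.101, 0.1485]
orientation: [0.014, 1.0, 0.0, -0.0]
ft_force: [-3.5, 1.2, 3.2]
gripper_width: -0.0
time: 3.55
ee_pos: [0.494, -0.1014, 0.1483]
orientation: [0.014, 1.0, 0.0, -0.0]
ft_force: [-2.4, 0.0, 2.9]
gripper_width: -0.001
```

View pics/s2.png

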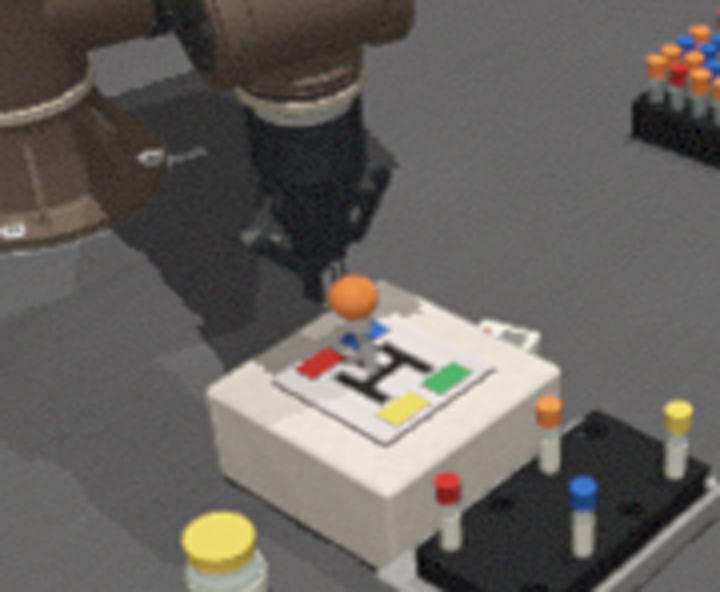

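```bash
python3 -m pendant '[{"translation":[-0.4,0,0],"twist":[0,0,0],"jaw":0},{"translation":[-0.8,0,0],"twist":[0,0,0],"jaw":0},{"translation":[-1.2,0,0],"twist":[0,0,0],"jaw":0},{"translation":[-1.6,0,0],"twist":[0,0,0],"jaw":0},{"translation":[-1.8,0,0],"twist":[0,0,0],"jaw":0}]'
python3 -m pendant '[{"translation":[-0.2,0,0],"twist":[0,0,0],"jaw":0}]'
python3 -m pendant '[{"translation":[-0.2,0,0],"twist":[0,0,0],"jaw":0}]'
python3 -m pendant '[{"translation":[-0.15,0,0],"twist":[0,0,0],"jaw":0}]'
```

```text
time: 4.22
ee_pos: [0.512, -0.1019, 0.1483]
orientation: [0.014, 1.0, 0.0, 0.0]
ft_force: [-2.4, 0.5, 1.8]
gripper_width: -0.003
time: 4.35
ee_pos: [0.5138, -0.1019, 0.1482]
orientation: [0.014, 1.0, 0.0, -0.0]
ft_force: [-2.9, 1.1, 1.3]
gripper_width: -0.003
time: 4.47
ee_pos: [0.5158, -0.102, 0.1483]
orientation: [0.014, 1.0, 0.0, 0.0]
ft_force: [-3.5, 0.8, 2.0]
gripper_width: 0.004
time: 4.6
ee_pos: [0.5174, -0.102, 0.1483]
orientation: [0.014, 1.0, 0.0, 0.0]
ft_force: [-1.1, 0.6, 1.4]
gripper_width: -0.003
```

```bash
python3 -m pendant '[{"translation":[-0.2,0,0],"twist":[0,0,0],"jaw":0}]'
python3 -m pendant '[{"translation":[-0.15,0,0],"twist":[0,0,0],"jaw":0}]'
python3 - <<'E'
from h import *
for n,(y0,y1,x0,x1) in {"scene":(95,255,125,305),"top":(170,255,245,345)}.items():
    a=get_image(n)["color"][y0:y1,x0:x1];k=4 if n=="scene" else 6;cv2.imwrite(f"pics/{n}3.png",cv2.resize(a,None,fx=k,fy=3.7 if k==4 else k,interpolation=cv2.INTER_CUBIC))
E
```

```text
time: 4.72
ee_pos: [0.519, -0.102, 0.1483]
orientation: [0.014, 1.0, 0.0, -0.0]
ft_force: [-7.8, -0.6, 6.3]
gripper_width: 0.0
time: 4.85
ee_pos: [0.5196, -0.1019, 0.1483]
orientation: [0.013, 1.0, 0.0, -0.002]
ft_force: [-13.1, -0.4, 9.9]
gripper_width: 0.003
```

View pics/scene3.png

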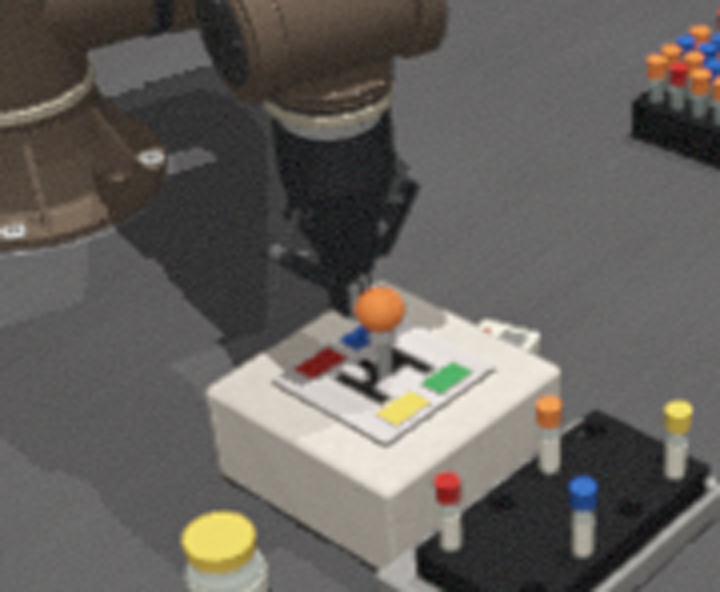

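View pics/top3.png

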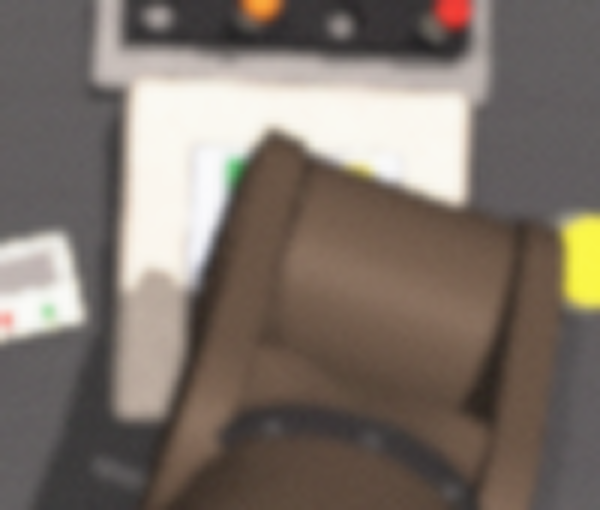

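```bash
python3 -m pendant '[{"translation":[1.2,0,0],"twist":[0,0,0],"jaw":0},{"translation":[2.6,0,0],"twist":[0,0,0],"jaw":0},{"translation":[2.6,-2.4,0],"twist":[0,0,0],"jaw":0},{"translation":[2.6,-4.9,0],"twist":[0,0,0],"jaw":0},{"translation":[0,-4.9,0],"twist":[0,0,0],"jaw":0},{"translation":[-2.7,-4.9,0],"twist":[0,0,0],"jaw":0},{"translation":[-2.7,-4.9,0],"twist":[0,0,0],"jaw":0}]'
python3 - <<'E'
from h import *
a=get_image("scene")["color"][95:255,125:305];cv2.imwrite(f"pics/s4.png",cv2.resize(a,None,fx=4,fy=3.7,interpolation=cv2.INTER_CUBIC))
E
```

```text
time: 5.82
ee_pos: [0.547, -0.152, 0.1481]
orientation: [0.013, 1.0, -0.0, 0.0]
ft_force: [-0.9, -1.0, -0.1]
gripper_width: 0.002
```

View pics/s4.png

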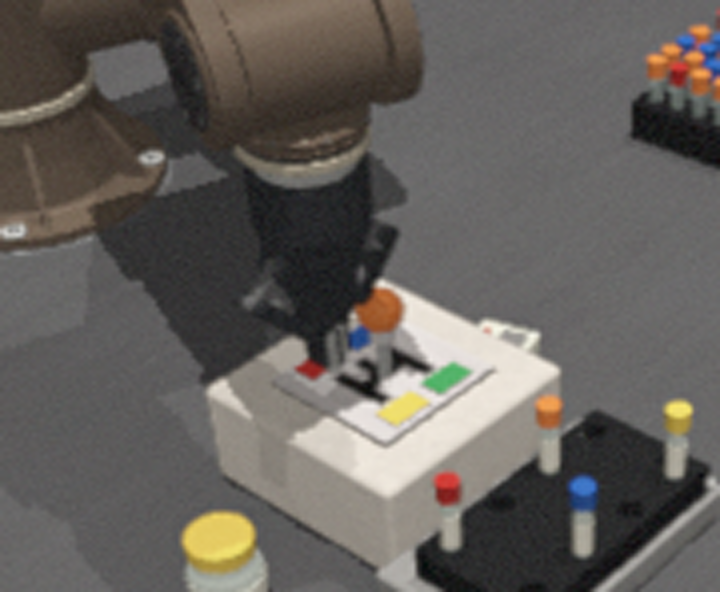

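```bash
python3 -m pendant '[{"translation":[0,0.6,-0.5],"twist":[0,0,0],"jaw":0},{"translation":[0,1.2,-0.5],"twist":[0,0,0],"jaw":0},{"translation":[0,1.6,-0.5],"twist":[0,0,0],"jaw":0},{"translation":[0,2.0,-0.5],"twist":[0,0,0],"jaw":0},{"translation":[0,2.4,-0.5],"twist":[0,0,0],"jaw":0}]'
python3 -m pendant '[{"translation":[0,0.4,0],"twist":[0,0,0],"jaw":0},{"translation":[0,0.8,0],"twist":[0,0,0],"jaw":0},{"translation":[0,1.2,0],"twist":[0,0,0],"jaw":0},{"translation":[0,1.6,0],"twist":[0,0,0],"jaw":0}]'
python3 - <<'E'
from h import *
a=get_image("scene")["color"][95:255,125:305];cv2.imwrite(f"pics/s5.png",cv2.resize(a,None,fx=4,fy=3.7,interpolation=cv2.INTER_CUBIC))
E
```

```text
time: 6.5
ee_pos: [0.5471, -0.1278, 0.1534]
orientation: [0.013, 1.0, -0.0, 0.0]
ft_force: [-0.8, -2.9, 2.1]
gripper_width: -0.002
time: 7.0
ee_pos: [0.5475, -0.1116, 0.1533]
orientation: [0.014, 1.0, 0.0, 0.0]
ft_force: [-0.1, -1.7, 2.0]
gripper_width: -0.0
```

View pics/s5.png

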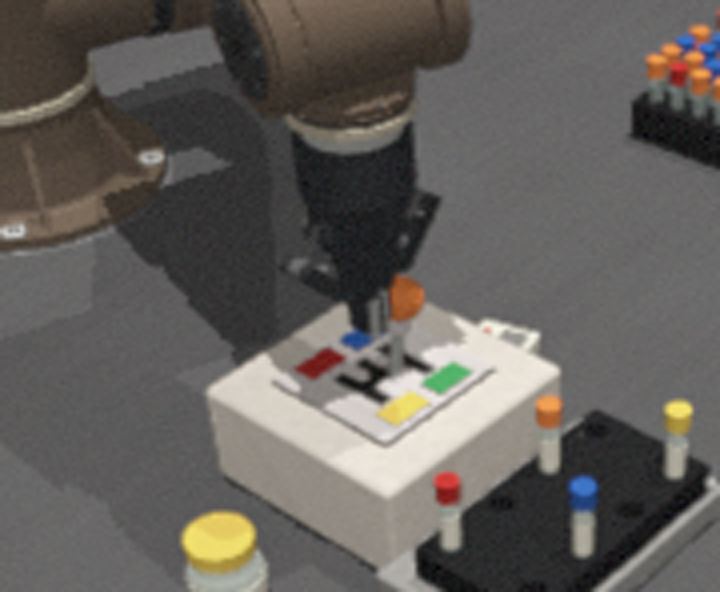

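```bash
python3 -m pendant '[{"translation":[0,0.4,0],"twist":[0,0,0],"jaw":0},{"translation":[0,0.8,0],"twist":[0,0,0],"jaw":0},{"translation":[0,1.2,0],"twist":[0,0,0],"jaw":0},{"translation":[0,1.6,0],"twist":[0,0,0],"jaw":0}]'
python3 -m pendant '[{"translation":[0,0.3,0],"twist":[0,0,0],"jaw":0}]'
python3 -m pendant '[{"translation":[0,0.2,0],"twist":[0,0,0],"jaw":0}]'
python3 - <<'E'
from h import *
a=get_image("scene")["color"][95:255,125:305];cv2.imwrite(f"pics/s6.png",cv2.resize(a,None,fx=4,fy=3.7,interpolation=cv2.INTER_CUBIC))
E
```

```text
time: 7.55
ee_pos: [0.5478, -0.0955, 0.1531]
orientation: [0.014, 1.0, 0.0, -0.0]
ft_force: [0.5, -2.2, -0.8]
gripper_width: -0.003
time: 7.68
ee_pos: [0.5479, -0.0925, 0.1532]
orientation: [0.013, 1.0, 0.0, -0.0]
ft_force: [-0.1, -1.2, -1.0]
gripper_width: 0.001
time: 7.8
ee_pos: [0.548, -0.0906, 0.1532]
orientation: [0.013, 1.0, 0.0, -0.0]
ft_force: [-0.4, -2.2, -1.4]
gripper_width: -0.001
```

View pics/s6.png

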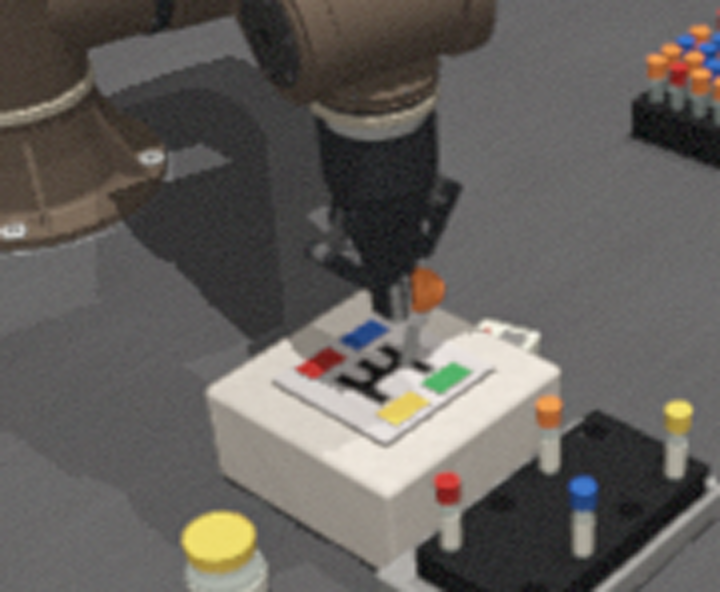

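Stem is nearly in line with the left slots. Continue in small steps until the wall.

```bash
for i in 1; do :; done; python3 -m pendant '[{"translation":[0,0.2,0],"twist":[0,0,0],"jaw":0}]'
python3 -m pendant '[{"translation":[0,0.2,0],"twist":[0,0,0],"jaw":0}]'
```

```text
time: 7.98
ee_pos: [0.5481, -0.0888, 0.1533]
orientation: [0.014, 1.0, 0.0, 0.0]
ft_force: [-0.3, -1.7, -0.2]
gripper_width: -0.001
time: 8.1
ee_pos: [0.5482, -0.087, 0.1533]
orientation: [0.014, 1.0, -0.0, 0.0]
ft_force: [-0.9, -7.2, -2.3]
gripper_width: -0.001
```

```bash
python3 -m pendant '[{"translation":[0,0.15,0],"twist":[0,0,0],"jaw":0}]'
```

```text
time: 8.22
ee_pos: [0.5482, -0.0861, 0.1532]
orientation: [0.013, 1.0, -0.001, 0.0]
ft_force: [-1.4, -12.1, -3.7]
gripper_width: 0.001
```

```bash
python3 -m pendant '[{"translation":[0,-1,0],"twist":[0,0,0],"jaw":0},{"translation":[0,-2.2,0],"twist":[0,0,0],"jaw":0},{"translation":[-2.2,-2.2,0],"twist":[0,0,0],"jaw":0},{"translation":[-4.6,-2.2,0],"twist":[0,0,0],"jaw":0},{"translation":[-4.6,0,0],"twist":[0,0,0],"jaw":0},{"translation":[-4.6,2.4,0.7],"twist":[0,0,0],"jaw":0},{"translation":[-4.6,2.4,0.7],"twist":[0,0,0],"jaw":0}]'
python3 - <<'E'
from h import *
a=get_image("scene")["color"][95:255,125:305];cv2.imwrite(f"pics/s7.png",cv2.resize(a,None,fx=4,fy=3.7,interpolation=cv2.INTER_CUBIC))
cv2.imwrite("pics/w7.png",get_image("wrist")["color"])
E
```

```text
time: 9.1
ee_pos: [0.594, -0.061, 0.1459]
orientation: [0.013, 1.0, 0.0, -0.001]
ft_force: [-0.7, -0.7, -0.3]
gripper_width: -0.001
```

View pics/s7.png

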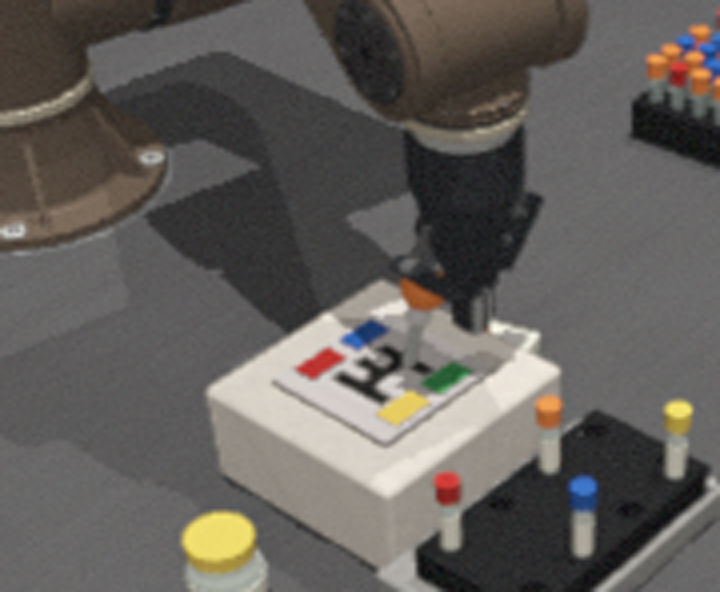

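View pics/w7.png

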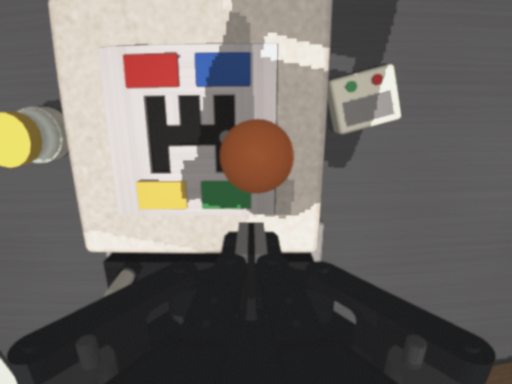

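```bash
python3 -m pendant '[{"translation":[0.7,0.1,0],"twist":[0,0,0],"jaw":0},{"translation":[1.3,0.1,0],"twist":[0,0,0],"jaw":0},{"translation":[1.7,0.1,0],"twist":[0,0,0],"jaw":0},{"translation":[2.1,0.1,0],"twist":[0,0,0],"jaw":0},{"translation":[2.5,0.1,0],"twist":[0,0,0],"jaw":0},{"translation":[2.9,0.1,0],"twist":[0,0,0],"jaw":0}]'
python3 -m pendant '[{"translation":[0.4,0,0],"twist":[0,0,0],"jaw":0},{"translation":[0.8,0,0],"twist":[0,0,0],"jaw":0},{"translation":[1.2,0,0],"twist":[0,0,0],"jaw":0}]'
python3 - <<'E'
from h import *
a=get_image("scene")["color"][95:255,125:305];cv2.imwrite(f"pics/s8.png",cv2.resize(a,None,fx=4,fy=3.7,interpolation=cv2.INTER_CUBIC))
cv2.imwrite("pics/w8.png",get_image("wrist")["color"])
E
```

```text
time: 9.95
ee_pos: [0.5661, -0.0609, 0.1466]
orientation: [0.014, 1.0, -0.0, 0.001]
ft_force: [3.7, 0.4, 2.8]
gripper_width: -0.001
time: 10.32
ee_pos: [0.5536, -0.0605, 0.1463]
orientation: [0.014, 1.0, 0.0, 0.0]
ft_force: [2.9, 0.5, 1.8]
gripper_width: -0.0
```

View pics/w8.png

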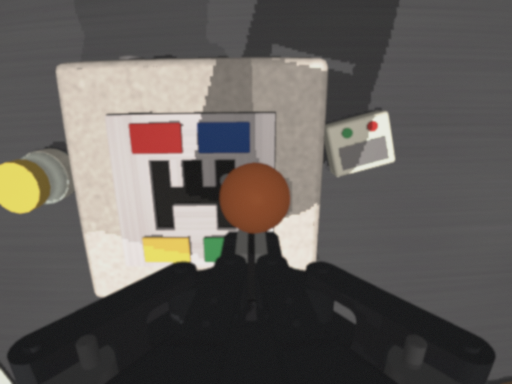

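Tips touch the ball centrally (ball at 254,198, finger at 252,240). It is moving toward blue.

```bash
python3 -m pendant '[{"translation":[0.4,0,0],"twist":[0,0,0],"jaw":0},{"translation":[0.8,0,0],"twist":[0,0,0],"jaw":0},{"translation":[1.2,0,0],"twist":[0,0,0],"jaw":0}]'
python3 -m pendant '[{"translation":[0.2,0,0],"twist":[0,0,0],"jaw":0}]'
python3 -m pendant '[{"translation":[0.2,0,0],"twist":[0,0,0],"jaw":0}]'
```

```text
time: 10.8
ee_pos: [0.5415, -0.0602, 0.1461]
orientation: [0.014, 1.0, 0.0, -0.0]
ft_force: [3.6, -1.4, -2.1]
gripper_width: 0.001
time: 10.92
ee_pos: [0.5395, -0.0601, 0.1461]
orientation: [0.014, 1.0, 0.0, -0.0]
ft_force: [2.6, -1.0, -2.3]
gripper_width: 0.001
time: 11.05
ee_pos: [0.5378, -0.0601, 0.1462]
orientation: [0.014, 1.0, 0.0, -0.0]
ft_force: [2.5, -1.1, -2.3]
gripper_width: 0.002
```

```bash
python3 -m pendant '[{"translation":[0.2,0,0],"twist":[0,0,0],"jaw":0}]'
python3 -m pendant '[{"translation":[0.2,0,0],"twist":[0,0,0],"jaw":0}]'
```

```text
time: 11.18
ee_pos: [0.5361, -0.0601, 0.1463]
orientation: [0.014, 1.0, -0.0, 0.0]
ft_force: [8.0, -0.4, -6.3]
gripper_width: -0.0
time: 11.3
ee_pos: [0.5353, -0.0602, 0.1464]
orientation: [0.014, 1.0, -0.0, 0.002]
ft_force: [14.7, -1.4, -10.0]
gripper_width: 0.001
```

```bash
python3 -m pendant '[{"translation":[-1,0,0],"twist":[0,0,0],"jaw":0},{"translation":[-2.5,0,0],"twist":[0,0,0],"jaw":0},{"translation":[-2.8,0,-5],"twist":[0,0,0],"jaw":0},{"translation":[-2.8,0,-11],"twist":[0,0,0],"jaw":0},{"translation":[-2.8,6,-12],"twist":[0,0,0],"jaw":0},{"translation":[-2.8,12,-12],"twist":[0,0,0],"jaw":0},{"translation":[-2.8,18,-12],"twist":[0,0,0],"jaw":0},{"translation":[-2.8,24,-12],"twist":[0,0,0],"jaw":0},{"translation":[-2.8,28,-12],"twist":[0,0,0],"jaw":0},{"translation":[-2.8,28,-12],"twist":[0,0,0],"jaw":0},{"translation":[-2.8,28,-12],"twist":[0,0,0],"jaw":0}]'
python3 - <<'E'
from h import *
d=get_image("scene");a=d["color"][155:255,165:285];cv2.imwrite("pics/s9.png",cv2.resize(a,None,fx=6,fy=6,interpolation=cv2.INTER_CUBIC))
d=get_image("top");a=d["color"][130:255,230:360];cv2.imwrite("pics/t9.png",cv2.resize(a,None,fx=5,fy=4.8,interpolation=cv2.INTER_CUBIC))
a=d["color"][170:255,245:345];cv2.imwrite("pics/t9c.png",cv2.resize(a,None,fx=7,fy=7,interpolation=cv2.INTER_CUBIC))
E
```

```text
time: 12.68
ee_pos: [0.5696, 0.2191, 0.2661]
orientation: [0.013, 1.0, -0.0, -0.0]
ft_force: [0.0, -0.4, -0.1]
gripper_width: -0.0
```

View pics/s9.png

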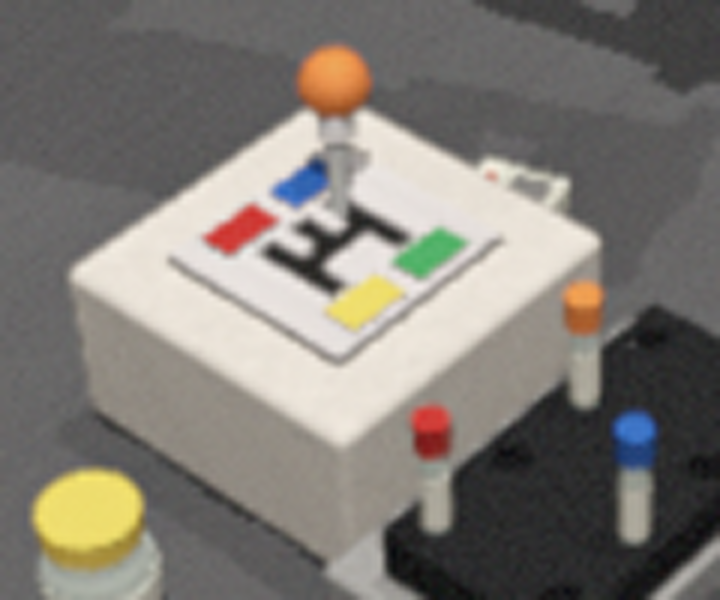

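View pics/t9c.png

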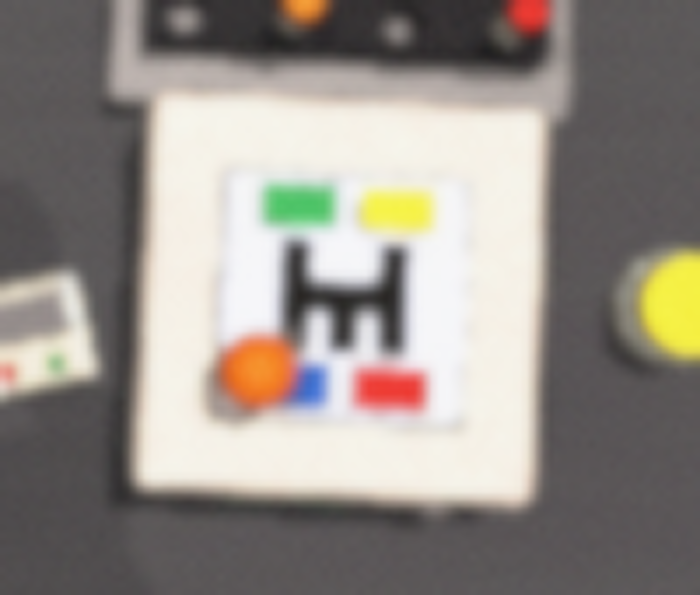

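```bash
python3 - <<'E'
from h import *
d=get_image("top");s=get_image("scene")
f=lambda l,k,o:np.array(l)/k+o
b1=ray(d,f([(259,371)],7,[244.57,169.57]));b2=ray(s,f([(335,81)],6,[164.6,154.6]))
B=tri([(b1[0],b1[1][0]),(b2[0],b2[1][0])]);print(B)
Bt=atz(d,f([(259,371)],7,[244.57,169.57]),.156)[0]
th=np.radians(-1.5);R=np.array([[np.cos(th),-np.sin(th)],[np.sin(th),np.cos(th)]])
for b,o in((B,[.5445,-.0998]),(Bt,[.5428,-.0978])):
    m=R.T@(b[:2]-o);n=m*79.5/145;print(m,n,np.linalg.norm(n-[-.039,.022]))
E
```

```text
[ 0.5096 -0.0574  0.1554]
[-0.036   0.0414] [-0.0198  0.0227] 0.019262813233391178
[-0.0341  0.0397] [-0.0187  0.0218] 0.020319666076686844
```

Neck to blue tag is about 19–20 mm, which means fully home. The hand is clear and the bystanders look unchanged, so I am handing in.

```bash
python3 -c "
from plant import r
print(r.hand_in())"
```

```text
the job is handed in; nothing more can be done
None
```

The lever is in the blue-tagged slot (display side, +y), and I handed the job in at about 13 s of the 48 s allowed.

**What I did:** With the fingers shut, I pushed the knob out of park into the cross channel, then along the channel to its +y end. From there I pushed it toward the display side, home into the blue slot. It entered no other colour's slot.

**Forces:** Each push ended on a gate wall, with the wrist sensor reading about 16, 13 and 18 N in total. That is above the 5 to 10 N advised for ending a push, but below the 35 N limit.

**Last checks:**
- **Lever position:** From the pictures, the stem is about 19 to 20 mm from the blue tag's centre, against a limit of 23.5 mm. The two camera estimates differ by about 1 mm. The tag's centre in that check is my own estimate, about 39 mm from the gate centre along x, because the task text gives no exact position.
- **Bystanders:** The jar, the timer and the mixer tubes in view look unmoved, compared by eye with the first pictures. I did not check the two side racks at the end, but the hand went nowhere low near them.
- **Hand:** It ended about 0.28 m to the side and 0.27 m above the table, with contact force near zero.

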